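Turn the rinse cup up onto the painting mat

TASK

Get the miniature painter's place ready: take the round-bottomed rinse cup, which stands upside down to dry, and leave it standing mouth up on the cork mat. Set it down rather than dropping it, and leave the tall straight tumbler and the low straight pot where they are, upside down.

Things in the scene. Friction and masses are not known exactly. Their poses are not given: they have to be found in the camera images.
- cup_mid (a point): White cup with domed bottom, 56 mm wide and high, 0.16 kg. Point: on its axis, 28 mm from the rim; z axis from mouth to base (up at the start). 30 mm from the rim are straight, then a ball of radius 28 mm to a foot 22 mm wide. Its heavy base rights it: let go just over the surface, on its side (axis level, or base up to 30 deg higher) it rolls some 45 mm the way its base points and stands mouth up, rocking 1 s. Mass centre 41 mm from the rim.
- mat_top (a point): Square cork mat fixed to the table, 140 x 140 mm, 4 mm thick. The point is the centre of its top face; x and y run along its edges, z up.
- tumbler_mid (a point): Tall white straight-sided tumbler, upside down, 75 mm high, 62 mm across the mouth (at the table) and 54 mm across its flat bottom. Point on its axis half-way up. To be left alone.
- pot_mid (a point): Low white straight-sided pot, upside down, 34 mm high, 52 mm across the mouth (at the table) and 48 mm across its flat bottom. Point on its axis half-way up. To be left alone.
There are look-alikes about, which are no part of the job. Leave any black, green or pink look-alike of the part that bears pot_mid alone.

How it is judged (in metres and radians):
On the way:
1. the rinse cup is lifted clear of the table in the fingers (height (world z) of cup_mid above 0.05 m and contact force between the fingers and cup above 0.5 N), for 0.2 s.
At the end, for the whole second after the job is handed in: The rinse cup stands mouth up within 10 degrees, its centre over the cork mat (within 70 mm of the mat's centre along each edge), at rest; the tumbler and the pot are still upside down within 30 mm of where they began (angle between cup_mid's own z axis and vertical above 2.9666 rad and height (world z) of cup_mid between 0.026 and 0.042 m and x of cup_mid in the frame of mat_top between -0.07 and 0.07 m and y of cup_mid in the frame of mat_top between -0.07 and 0.07 m and linear speed of cup below 0.03 m/s and angular speed of cup below 0.3 rad/s and distance of each of tumbler_mid, pot_mid from where it was at the start of the episode below 0.03 m and angle between each of tumbler_mid, pot_mid's own z axis and vertical below 0.175 rad); the robot touches nothing.
It fails at once if the rinse cup is dropped: it is out of the fingers with its centre more than 80 mm above the table (height (world z) of cup_mid above 0.08 m and contact force between cup and anything else below 0.05 N).
It fails at once if the tumbler or the pot is pushed away more than 40 mm or knocked over (distance of any of tumbler_mid, pot_mid from where it was at the start of the episode above 0.04 m or angle between any of tumbler_mid, pot_mid's own z axis and vertical above 0.5 rad).
It also fails if it takes over 54 s, if anything falls off the work surface, if the arm or the gripper's body presses on something with over 40 N, if the wrist force passes 120 N, or if a joint passes its speed limit or range.

ROBOT

A 6-joint arm with a two-finger parallel gripper is mounted at the origin on the work surface. World frame = base frame: x ahead of the robot, y to its left, z up, the work surface at z = 0. Lengths are in mm, angles in rad, forces in N, time in s.
With the tool pointing down it reaches from about 250 to 800 mm from the base axis. Payload 8.5 kg.
Tool frame: the origin (TCP) lies between the finger pads; the fingertips stand 17 mm ahead of it and the grasp point (between the pads) lies 2 mm behind it (manip.tip_reach is the z of the fingertips in the tool frame, in mm); z points along the fingers, y is the direction in which the jaws open and shut (so a half turn about z gives the same grasp; the last joint's range is limited). The gripper opens to 85 mm and grips with 20 to 120 N. Pads are 22 mm wide; open, the fingers measure 114 mm over their backs; the gripper's body (76 mm by 85 mm) begins 54 mm behind the grasp point. The pads swing forward as they close: fully open they stand 13 mm farther back than shut.
Start: joints at [1.204, 0.238, -0.013, 1.319, 0, 1.571], TCP at [188.263, 490.036, 226.476] pointing down, gripper open.
Joint ranges: [-2.66, 2.66], [-1.03, 1.9], [-1.14, 1.46], [-1.82, 2.27], [-1.45, 1.34], [-3.14, 3.14]. Speed limits (rad/s): [2.22, 2.22, 2.79, 3.14, 3.14, 3.14].

INTERFACE

Orientations are given as a unit quaternion [x, y, z, w].
In Python, from station import manip gives the robot as it stands. The module is installed in compiled form; this text tells all that it offers.
- The arm moves only by the tool play_rows, never from a script. Its argument "motion" is a list of rows, each an object of numbers: "x", "y", "z": the shift along the tool's x, y, z in mm; "twist": the turn about the tool's z in rad; "claw": the finger opening in mm, from 0 to 85.4. A call has 1 to 10 rows; each row is the pose to reach, as a shift and turn from the pose measured when the call began, along the tool's axes at that moment; what a row does not reach only later rows make up. A row lasts 1/10 s, in which the tool goes at most 50 mm and 8.59 degrees, less where a joint would pass 70% of its speed; a pose out of reach is approached as far as the arm can. A call with a gripper value outside its range is refused whole. The fingers move at their own pace and stop on an object; the grip force is fixed at half the most. Time passes only in rows, so rows that repeat a pose let the fingers close. It gives the time, the measured TCP pose, the force and the opening at its end, in the units of the state.
- manip.sense(): the state, without advancing time (a new reading comes with each control period).
- manip.get_image(name): name is "side" or "top" or "wrist"; returns a dict with "pixels" (420x560x3 uint8, blue, green, red), "z_map" (420x560 float32, mm along the optical axis (not along the pixel's ray), 0 where there is no reading), "intrinsics" (3x3 intrinsics, pixels), "R" (3x3) and "t" (3): a world point X has camera coordinates R X + t; the wrist camera has in their place "tool_from_camera" (4x4, takes a point from camera to tool coordinates, whose origin is the TCP and whose axes are the flange's). Camera axes: x right, y down, z forward; pixel columns grow to the right and rows downward; lengths in mm; the calibration is good to about 2 mm. A picture is of the moment at which its call begins: read the wrist's pose just before it.
- manip.finish_job(): hands the job in, once; it reports no verdict.
The state is a dict: "time_s": time; "joints": joint angles; "dq": joint speeds; "tau": joint torques, N m; "position": TCP position; "tool_rot": TCP orientation; "ft_force": force on the tool from outside, world axes, zero at the start; "moment": the same for the moment, N m; "width": finger opening in mm.
Only numpy, scipy, OpenCV 4.12 (cv2) and the standard library are available. Lean on these libraries where they do the work, as an engineer would, in place of code of your own. Each camera call takes 0.05 s, during which the arm holds its last target. There are 200 camera calls.

## Working session

There is one attempt and no reset: what is moved stays moved. The work goes in short steps, Python scripts to look and compute and a tool call to move; the robot and the scene stay as the last step left them, time stands still between calls to the robot, and variables do not carry over. Pictures are saved under pics/ and viewed, about 8 in all and at most 12, crops included, and the job is handed in when it is done.

Besides the shell and the picture viewer there is one more tool, called after "Request:" as name(argument=value, ...) on one line, values as JSON. play_rows: Moves the arm, as the interface text tells. Its arguments: {"type":"object","properties":{"motion":{"type":"array"}},"required":["motion"]}

```bash
mkdir -p pics
cat > h.py <<'E'
import numpy as np, cv2
from station import manip
from scipy.spatial.transform import Rotation as Ro
def world(im, s=None):
    K=np.array(im["intrinsics"]); z=im["z_map"]; v,u=np.mgrid[:z.shape[0],:z.shape[1]]
    P=np.stack([(u-K[0,2])/K[0,0]*z,(v-K[1,2])/K[1,1]*z,z],-1)
    if "R" in im: W=(P-np.array(im["t"]))@np.array(im["R"])
    else:
        T=np.array(im["tool_from_camera"]); W=P@T[:3,:3].T+T[:3,3]
        W=W@Ro.from_quat(s["tool_rot"]).as_matrix().T+np.array(s["position"])
    W[z==0]=np.nan
    return W
E
python3 - <<'E'
from h import *
s=manip.sense(); print(s)
for n in("top","side"):
    im=manip.get_image(n); cv2.imwrite(f"pics/{n}0.png",im["pixels"]); W=world(im); 
    m=((W[...,2]>12)&(W[...,2]<120)).astype('uint8')
    k,l,st,c=cv2.connectedComponentsWithStats(m)
    for i in range(1,k):
        if st[i,4]>80:
            q=W[l==i]; print(n,c[i].round(),st[i],np.percentile(q,[2,50,98],axis=0).round().tolist(),np.median(im["pixels"][l==i],axis=0))
E
```

```text
{'time_s': 0.0, 'joints': array([ 1.20402285e+00,  2.38789330e-01, -1.42583223e-02,  1.31918682e+00,
       -8.48107009e-06,  1.57080813e+00]), 'dq': array([ 0.0005693 ,  0.00087915,  0.00024172,  0.0013986 , -0.00096244,
        0.00054515]), 'tau': array([ 4.12993641e-04, -5.38776505e+01,  3.46440768e+01,  1.82076590e-02,
       -3.17550428e-05,  5.15231676e-06]), 'position': array([188.12011188, 489.68997111, 225.87155469]), 'tool_rot': array([ 1.82366314e-01,  9.83230395e-01, -7.07787627e-04, -1.26956617e-04]), 'ft_force': array([ 0.34408874,  0.25607303, -0.14530477]), 'moment': array([-0.00274156,  0.02890302,  0.00098318]), 'width': 85.45941961423863}
top [391.  70.] [  281    22   222    94 13576] [[812.0, -513.0, 24.0], [869.0, -282.0, 54.0], [952.0, -46.0, 87.0]] [48. 59. 62.]
top [146. 100.] [   36    52   223    95 14185] [[812.0, 49.0, 24.0], [869.0, 287.0, 52.0], [953.0, 516.0, 87.0]] [49. 58. 55.]
top [437. 120.] [428 109  20  21 224] [[733.0, -373.0, 14.0], [740.0, -361.0, 46.0], [752.0, -353.0, 78.0]] [ 94.5  94.  104.5]
top [316. 136.] [310 126  12  20 176] [[731.0,
[... 3104 characters left out ...]
131.0, 15.0], [691.0, 144.0, 30.0], [700.0, 150.0, 42.0]] [102.  109.5 109. ]
side [263. 267.] [250 252  28  30 693] [[558.0, 98.0, 13.0], [579.0, 126.0, 34.0], [602.0, 143.0, 36.0]] [172. 190. 205.]
side [384. 271.] [375 255  18  30 372] [[366.0, 68.0, 14.0], [378.0, 77.0, 45.0], [389.0, 82.0, 78.0]] [ 27.   72.5 151. ]
side [316. 271.] [302 256  28  31 693] [[468.0, 78.0, 14.0], [490.0, 106.0, 34.0], [513.0, 123.0, 36.0]] [ 47. 129.  23.]
side [336. 327.] [ 316  301   41   53 1686] [[407.0, 177.0, 15.0], [432.0, 213.0, 74.0], [459.0, 228.0, 77.0]] [160. 177. 193.]
side [210. 338.] [ 192  318   37   41 1188] [[589.0, 251.0, 14.0], [609.0, 280.0, 48.0], [636.0, 298.0, 57.0]] [145. 160. 172.]
```

Run:
```python
from h import *
im=manip.get_image("top"); W=world(im); p=im["pixels"]
a=cv2.resize(p[120:340,110:400],None,fx=2.7,fy=2.7,interpolation=3); cv2.imwrite("pics/a.png",a[:600,:800])
hsv=cv2.cvtColor(p,cv2.COLOR_BGR2HSV)
for v,u in((212,164),(330,330),(240,330),(330,150),(260,170),(170,220),(300,400),(300,235)): print(u,v,p[v,u],hsv[v,u],W[v,u].round(1))
m=((W[...,2]>2.3)&(W[...,2]<7)).astype('uint8'); m=cv2.morphologyEx(m,2,np.ones((3,3)))
k,l,st,c=cv2.connectedComponentsWithStats(m)
for i in range(1,k):
    if st[i,4]>500:
        q=W[l==i]; print(c[i].round(),st[i],np.nanmedian(q,0).round(1),cv2.minAreaRect(q[:,:2].astype('float32')))
```

```text
164 212 [214 227 236] [ 18  24 236] [605.9 263.3  57.3]
330 330 [105 150 213] [ 13 129 213] [ 3.206e+02 -5.020e+01 -3.000e-01]
330 240 [ 99 142 201] [ 13 129 201] [508.4 -82.    1.8]
150 330 [103 149 211] [ 13 131 211] [370.9 323.8   0.9]
170 260 [106 152 215] [ 13 129 215] [ 5.120e+02  2.724e+02 -1.000e-01]
220 170 [137 147 148] [ 27  19 148] [690.3 139.   38.4]
400 300 [103 148 210] [ 13 130 210] [ 361.1 -208.6   -1.3]
235 300 [ 69  97 135] [ 13 125 135] [408.  140.3   1.6]
[371. 211.] [ 340  178   69   68 2417] [ 561.7 -185.1    4.3] ((560.7625122070312, -189.52212524414062), (140.2144775390625, 139.3770294189453), 1.0655124187469482)
```

View pics/side0.png

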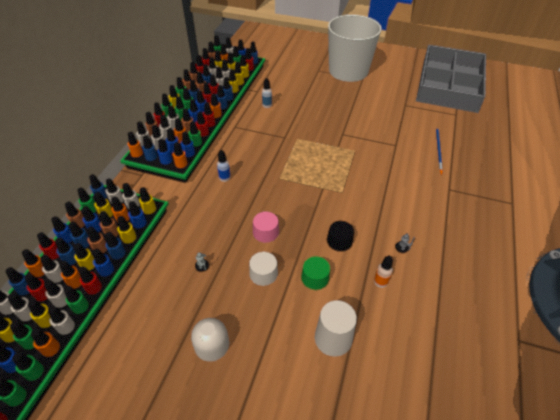

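View pics/a.png

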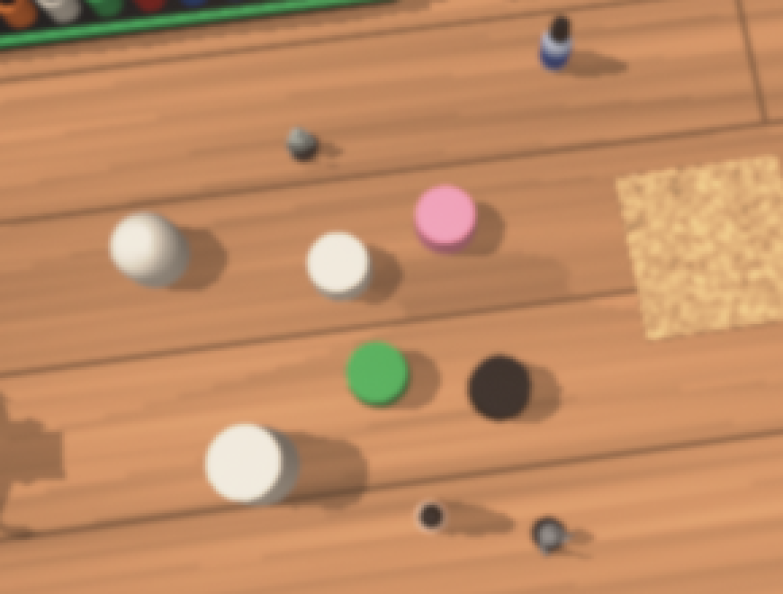

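Candidates for the cup (top image px): domed white at (164,212), tall white tumbler (203,292), low white pot (235,218), pink/green/black pots (274,201)/(249,258)/(294,263). The dome at (164,212), with its 58 mm top height, is the rinse cup. The mat is at (561,-189). I'll move above the cup and check it close up.

Request:
play_rows(motion=[{"x": -48, "y": -5, "z": 0}, {"x": -96, "y": -10, "z": 0}, {"x": -144, "y": -16, "z": 0}, {"x": -192, "y": -21, "z": 0}, {"x": -240, "y": -26, "z": 0}, {"x": -288, "y": -32, "z": 0}, {"x": -336, "y": -37, "z": 0}, {"x": -384, "y": -42, "z": 0}, {"x": -432, "y": -48, "z": 0}, {"x": -474, "y": -52, "z": 0}])

```text
invalid input
```

Request:
play_rows(motion=[{"z": 20}, {"z": 20}, {"z": 20}, {"z": 20}])

```text
invalid input
```

```bash
cat >> h.py <<'E'
def loc(s,P):  # world offset -> tool shift
    return Ro.from_quat(s["tool_rot"]).as_matrix().T@(np.array(P)-np.array(s["position"]))
E
python3 - <<'E'
from h import *
from scipy.optimize import least_squares
s=manip.sense(); print(s["time_s"],s["joints"].round(3),s["position"].round(1),s["tool_rot"].round(4),manip.tip_reach)
im=manip.get_image("wrist"); W=world(im,s); cv2.imwrite("pics/w1.png",im["pixels"])
for n,I in(("wrist",im),("top",manip.get_image("top")),("side",manip.get_image("side"))):
    W=world(I,s); d=np.hypot(W[...,0]-612,W[...,1]-271)
    q=W[(d<45)&(W[...,2]>32)&(W[...,2]<60)]
    if len(q)<30: print(n,len(q));continue
    f=least_squares(lambda c:np.linalg.norm(q-c,axis=1)-28,[612,271,30],loss='soft_l1'); print(n,len(q),f.x.round(1),np.abs(f.fun).mean().round(2),q[:,2].max())
E
```

```text
0.15 [ 1.204  0.239 -0.014  1.319  0.     1.571] [188.2 489.8 226. ] [ 1.824e-01  9.832e-01 -6.000e-04 -1.000e-04] 17.0
wrist 0
top 500 [615.6 271.8  30. ] 0.84 59.10013728251789
side 987 [616.3 270.3  29.9] 0.71 58.727055434663924
```

View pics/w1.png

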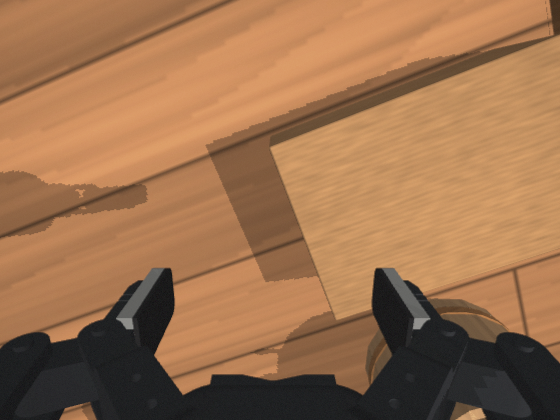

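The move was refused, so rows need every field. The wrist view shows only the table and a wooden block under the start pose. Both fixed cameras put the cup at (616,271).

Request:
play_rows(motion=[{"x": -48, "y": -5, "z": 0, "twist": 0, "claw": 85}, {"x": -96, "y": -10, "z": 0, "twist": 0, "claw": 85}, {"x": -144, "y": -16, "z": 0, "twist": 0, "claw": 85}, {"x": -192, "y": -21, "z": 0, "twist": 0, "claw": 85}, {"x": -240, "y": -26, "z": 0, "twist": 0, "claw": 85}, {"x": -288, "y": -32, "z": 0, "twist": 0, "claw": 85}, {"x": -336, "y": -37, "z": 0, "twist": 0, "claw": 85}, {"x": -384, "y": -42, "z": 0, "twist": 0, "claw": 85}, {"x": -432, "y": -47, "z": 0, "twist": 0, "claw": 85}, {"x": -478, "y": -51, "z": 0, "twist": 0, "claw": 85}])

```text
time_s: 1.3
position: [617.9, 269.5, 226.2]
tool_rot: [0.183, 0.983, -0.0, -0.0]
ft_force: [0.2, 0.6, -0.7]
width: 85.2
```

Run:
```python
from h import *
from scipy.optimize import least_squares
s=manip.sense(); print(s["joints"].round(3),s["position"].round(1))
I=manip.get_image("wrist"); W=world(I,s); cv2.imwrite("pics/w2.png",I["pixels"])
d=np.hypot(W[...,0]-616,W[...,1]-271); q=W[(d<45)&(W[...,2]>32)&(W[...,2]<62)]
f=least_squares(lambda c:np.linalg.norm(q-c,axis=1)-28,[616,271,30],loss='soft_l1'); print(len(q),f.x.round(1),q[:,2].max())
print(loc(s,[*f.x[:2],20]).round(1))
```

```text
[ 0.411  0.507  0.396  1.46  -0.     0.779] [617.9 269.5 226.2]
2263 [616.5 271.4  29.4] 57.70650937392034
[  2.    1.4 206.2]
```

View pics/w2.png

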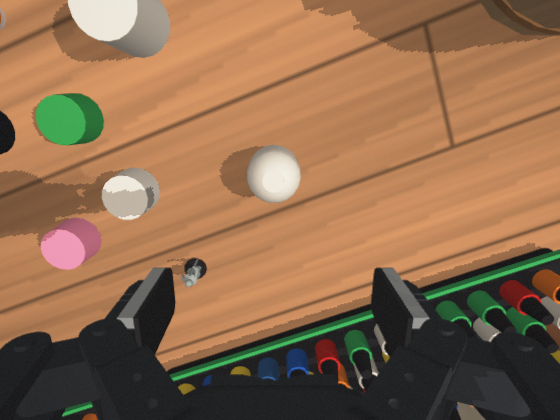

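The wrist view shows the domed cup centred at (273,173), with clear floor on both jaw sides. The choice is confirmed, so I'll descend.

Request:
play_rows(motion=[{"x": 2, "y": 1.5, "z": 45, "twist": 0, "claw": 85}, {"x": 2, "y": 1.5, "z": 90, "twist": 0, "claw": 85}, {"x": 2, "y": 1.5, "z": 130, "twist": 0, "claw": 85}, {"x": 2, "y": 1.5, "z": 165, "twist": 0, "claw": 85}, {"x": 2, "y": 1.5, "z": 190, "twist": 0, "claw": 85}, {"x": 2, "y": 1.5, "z": 204, "twist": 0, "claw": 85}, {"x": 2, "y": 1.5, "z": 209, "twist": 0, "claw": 85}, {"x": 2, "y": 1.5, "z": 209, "twist": 0, "claw": 85}])

```text
time_s: 2.15
position: [622.3, 267.9, 15.8]
tool_rot: [0.184, 0.983, -0.001, 0.001]
ft_force: [-0.3, 0.5, -0.4]
width: 84.9
```

Request:
play_rows(motion=[{"x": 0, "y": 0, "z": 0, "twist": 0, "claw": 45}, {"x": 0, "y": 0, "z": 0, "twist": 0, "claw": 45}, {"x": 0, "y": 0, "z": 0, "twist": 0, "claw": 45}, {"x": 0, "y": 0, "z": 0, "twist": 0, "claw": 45}, {"x": 0, "y": 0, "z": 0, "twist": 0, "claw": 45}, {"x": 0, "y": 0, "z": 0, "twist": 0, "claw": 45}, {"x": 0, "y": 0, "z": 0, "twist": 0, "claw": 45}, {"x": 0, "y": 0, "z": 0, "twist": 0, "claw": 45}])

```text
time_s: 2.95
position: [623.2, 268.2, 18.0]
tool_rot: [0.184, 0.983, -0.0, 0.002]
ft_force: [-2.2, -1.4, 8.8]
width: 51.9
```

Request:
play_rows(motion=[{"x": 0, "y": 0, "z": -10, "twist": 0, "claw": 45}, {"x": 0, "y": 0, "z": -25, "twist": 0, "claw": 45}, {"x": 0, "y": 0, "z": -40, "twist": 0, "claw": 45}, {"x": 0, "y": 0, "z": -55, "twist": 0, "claw": 45}, {"x": 0, "y": 0, "z": -55, "twist": 0, "claw": 45}, {"x": 0, "y": 0, "z": -55, "twist": 0, "claw": 45}])

```text
time_s: 3.55
position: [623.2, 268.4, 73.5]
tool_rot: [0.184, 0.983, 0.0, 0.003]
ft_force: [-0.6, -0.7, -1.9]
width: 52.1
```

Run:
```python
from h import *
s=manip.sense(); print(s["position"].round(1),s["width"],s["ft_force"])
I=manip.get_image("side"); W=world(I); R=np.array(I["R"]);x=R@np.array(s["position"])+np.array(I["t"]);x=np.array(I["intrinsics"])@x;u,v=(x[:2]/x[2]).astype(int);print(u,v)
c=I["pixels"][max(v-60,0):v+60,max(u-70,0):u+70]; cv2.imwrite("pics/s3.png",cv2.resize(c,None,fx=4,fy=4,interpolation=3))
```

```text
[623.2 268.4  73.5] 52.13564635208374 [-0.55773074 -0.65094285 -1.92504594]
202 320
```

View pics/s3.png

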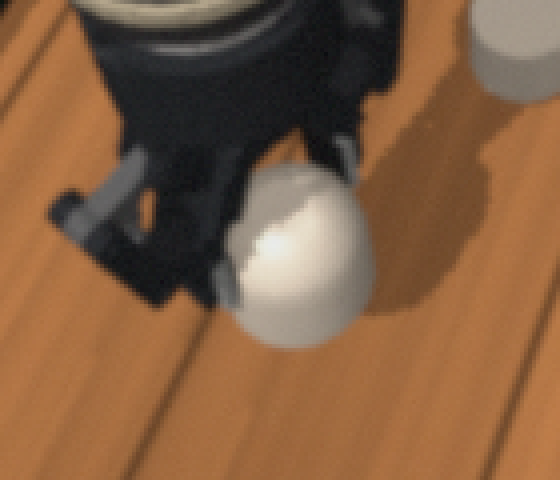

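The cup is gripped with the dome up and lifted, with the grasp about 7 mm off-axis. The tool can't tilt, so I'll tip the cup in the fingers against the fixed mat's near edge. First I carry it to the +y side of the mat and turn the jaws along x.

Request:
play_rows(motion=[{"x": 0, "y": 0, "z": -12, "twist": 0.0, "claw": 45}, {"x": -3, "y": -15, "z": -22, "twist": 0.1, "claw": 45}, {"x": -9, "y": -48, "z": -22, "twist": 0.22, "claw": 45}, {"x": -15, "y": -83, "z": -22, "twist": 0.34, "claw": 45}, {"x": -22, "y": -118, "z": -22, "twist": 0.46, "claw": 45}, {"x": -28, "y": -153, "z": -22, "twist": 0.58, "claw": 45}, {"x": -34, "y": -183, "z": -22, "twist": 0.7, "claw": 45}, {"x": -38, "y": -205, "z": -22, "twist": 0.78, "claw": 45}, {"x": -39, "y": -210, "z": -22, "twist": 0.8, "claw": 45}, {"x": -39, "y": -210, "z": -22, "twist": 0.8, "claw": 45}])

```text
time_s: 4.6
position: [583.0, 57.8, 95.2]
tool_rot: [0.553, 0.833, 0.001, 0.002]
ft_force: [1.0, -0.5, -2.0]
width: 51.6
```

Run:
```python
from h import *
s=manip.sense(); print(s["position"].round(1),s["width"],s["joints"].round(2))
print(loc(s,[561,-55,80]).round(1)); M=Ro.from_quat(s["tool_rot"]).as_matrix(); print(M.round(2)); print(np.degrees(np.arctan2(M[1,0],M[0,0])))
for n in("top","side"):
    I=manip.get_image(n);W=world(I);p=I["pixels"].astype(int);h=cv2.cvtColor(I["pixels"],cv2.COLOR_BGR2HSV)
    m=((W[...,2]>2)&(W[...,2]<8)&(np.abs(W[...,0]-561)<90)&(np.abs(W[...,1]+189)<90)).astype('uint8'); m=cv2.morphologyEx(m,2,np.ones((3,3)))
    k,l,st,c=cv2.connectedComponentsWithStats(m); i=1+st[1:,4].argmax(); q=W[l==i]; print(n,len(q),cv2.minAreaRect(q[:,:2].astype('float32')),np.median(q[:,2]))
```

```text
[583.   57.8  95.2] 51.56204186816985 [ 0.1   0.41 -0.11  1.05 -0.    1.27]
[-95.3 -64.2  15.2]
[[-0.39  0.92  0.  ]
 [ 0.92  0.39 -0.  ]
 [-0.    0.   -1.  ]]
112.88964708997213
top 15 ((625.6875610351562, -247.75576782226562), (5.072826862335205, 10.095381736755371), 79.83071899414062) 3.9229133938178937
side 1709 ((558.5850219726562, -190.22305297851562), (133.19696044921875, 142.60797119140625), 1.022019624710083) 4.266627722648018
```

Request:
play_rows(motion=[{"x": -10, "y": -7, "z": 2, "twist": 0.06, "claw": 45}, {"x": -35, "y": -24, "z": 6, "twist": 0.18, "claw": 45}, {"x": -65, "y": -44, "z": 10, "twist": 0.3, "claw": 45}, {"x": -88, "y": -59, "z": 14, "twist": 0.38, "claw": 45}, {"x": -95, "y": -64, "z": 15, "twist": 0.4, "claw": 45}, {"x": -95, "y": -64, "z": 15, "twist": 0.4, "claw": 45}, {"x": -95, "y": -64, "z": 15, "twist": 0.4, "claw": 45}])

```text
time_s: 5.4
position: [562.1, -52.3, 80.1]
tool_rot: [0.706, 0.709, 0.002, 0.002]
ft_force: [-0.0, 0.1, -2.0]
width: 52.1
```

Run:
```python
from h import *
s=manip.sense(); print(s["position"].round(1),s["width"],s["joints"].round(2),s["tool_rot"].round(3))
I=manip.get_image("side"); W=world(I); 
m=(np.abs(W[...,0]-561)<20)&(np.abs(W[...,1]+48)<45)&(W[...,2]>35)&(W[...,2]<118)&(I["pixels"].min(-1)>70)
q=W[m]; print(m.sum(),np.percentile(q,[1,50,99],axis=0).round(1).tolist())
v,u=np.argwhere(m).mean(0).astype(int); print(u,v)
cv2.imwrite("pics/s4.png",cv2.resize(I["pixels"][v-50:v+50,u-65:u+65],None,fx=5,fy=5,interpolation=3))
```

```text
[562.1 -52.3  80.1] 52.114299743056336 [-0.09  0.39 -0.19  0.99  0.    1.47] [0.706 0.709 0.002 0.002]
676 [[541.5, -59.0, 63.4], [558.8, -23.8, 102.9], [580.4, -16.0, 117.8]]
300 183
```

View pics/s4.png

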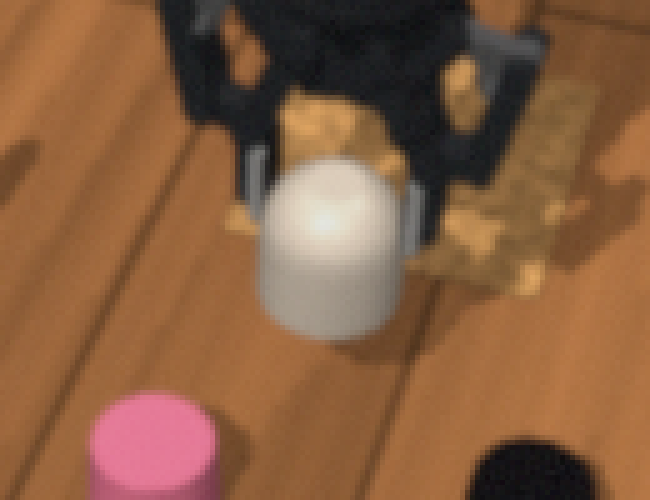

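The cup hangs upright, upside down, in line with the mat (the mat edge lies at y≈-120). I'll lower it beside the mat edge.

Request:
play_rows(motion=[{"x": -8, "y": 0, "z": 10, "twist": 0, "claw": 45}, {"x": -20, "y": 0, "z": 28, "twist": 0, "claw": 45}, {"x": -30, "y": 0, "z": 45, "twist": 0, "claw": 45}, {"x": -33, "y": 0, "z": 55, "twist": 0, "claw": 45}, {"x": -33, "y": 0, "z": 58, "twist": 0, "claw": 45}, {"x": -33, "y": 0, "z": 60, "twist": 0, "claw": 45}, {"x": -33, "y": 0, "z": 61, "twist": 0, "claw": 45}, {"x": -33, "y": 0, "z": 61, "twist": 0, "claw": 45}])

```text
time_s: 6.25
position: [563.0, -84.8, 19.6]
tool_rot: [0.705, 0.709, 0.002, 0.002]
ft_force: [0.1, -0.1, -2.4]
width: 52.0
```

Request:
play_rows(motion=[{"x": -5, "y": 0, "z": 0, "twist": 0, "claw": 45}, {"x": -10, "y": 0, "z": 0, "twist": 0, "claw": 45}, {"x": -14, "y": 0, "z": 0, "twist": 0, "claw": 45}, {"x": -17, "y": 0, "z": 0, "twist": 0, "claw": 45}, {"x": -19, "y": 0, "z": -1, "twist": 0, "claw": 45}])

```text
time_s: 6.75
position: [563.1, -102.9, 20.7]
tool_rot: [0.705, 0.709, 0.003, 0.001]
ft_force: [1.0, 9.3, -0.7]
width: 52.1
```

Contact with the mat edge shows as 9 N. Next is the tipping arc.

Request:
play_rows(motion=[{"x": -1.5, "y": 0, "z": -1.5, "twist": 0, "claw": 45}, {"x": -3, "y": 0, "z": -3.5, "twist": 0, "claw": 45}, {"x": -5.5, "y": 0, "z": -5.5, "twist": 0, "claw": 45}, {"x": -8.5, "y": 0, "z": -7.5, "twist": 0, "claw": 45}, {"x": -11.5, "y": 0, "z": -9, "twist": 0, "claw": 45}, {"x": -11.5, "y": 0, "z": -9, "twist": 0, "claw": 45}])

```text
time_s: 7.35
position: [563.4, -115.2, 30.0]
tool_rot: [0.705, 0.709, 0.003, 0.002]
ft_force: [0.6, -0.2, -1.5]
width: 51.8
```

```bash
cat > look.py <<'E'
from h import *
import sys
s=manip.sense(); print(s["position"].round(1),s["width"],s["ft_force"].round(1))
I=manip.get_image("side"); X=np.array(I["intrinsics"])@(np.array(I["R"])@s["position"]+np.array(I["t"])); u,v=(X[:2]/X[2]).astype(int)
cv2.imwrite(f"pics/{sys.argv[1]}.png",cv2.resize(I["pixels"][v-45:v+45,u-60:u+60],None,fx=5,fy=5,interpolation=3))
E
python3 look.py s5
```

```text
[ 563.4 -115.2   30. ] 51.840303189385025 [ 0.6 -0.2 -1.5]
```

View pics/s5.png

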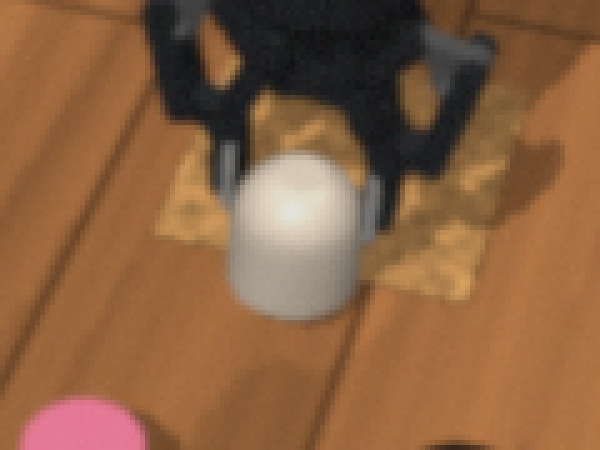

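The force has gone, so the rim probably rode up over the mat. I'll measure the tilt numerically from depth.

```bash
cat > tilt.py <<'E'
from h import *
from scipy.optimize import least_squares
def tilt():
    s=manip.sense(); print("t",round(s["time_s"],2),s["position"].round(1),round(s["width"],1),s["ft_force"].round(1))
    I=manip.get_image("side"); W=world(I); c0=s["position"]+[0,8,8]
    hs=cv2.cvtColor(I["pixels"],cv2.COLOR_BGR2HSV)
    m=(np.linalg.norm(np.nan_to_num(W)-c0,axis=-1)<50)&(hs[...,1]<60)&(hs[...,2]>110)&(np.abs(W[...,0]-c0[0])<24)
    m=cv2.erode(m.astype('uint8'),np.ones((3,3)))>0; q=W[m]
    def f(p):
        a=np.array([0,np.sin(p[3]),-np.cos(p[3])]); v=q-p[:3]; t=np.clip(v@a,0,32)   # a: towards mouth; tilt>0 = base to -y
        return np.linalg.norm(v-t[:,None]*a,axis=1)-28
    r=min((least_squares(f,[*c0,g],loss='soft_l1') for g in(0,.8,1.6,2.4)),key=lambda r:r.cost)
    a=np.array([0,np.sin(r.x[3]),-np.cos(r.x[3])])
    print(len(q),"ball",r.x[:3].round(1),"tilt deg",np.degrees(r.x[3]).round(1),"mid",(r.x[:3]+2*a).round(1),"rim",(r.x[:3]+30*a).round(1),"res",np.abs(r.fun).mean().round(2))
if __name__=="__main__": tilt()
E
python3 tilt.py
```

```text
t 7.4 [ 563.3 -114.9   29.8] 52.2 [-0.6 -0.1 -2.5]
546 ball [ 564.1 -107.5   41.7] tilt deg 1.8 mid [ 564.1 -107.4   39.7] rim [ 564.1 -106.6   11.7] res 0.93
```

There is no tilt: the long pad contact grips too stiffly and the rim slid over the edge. I'll set the cup back on the table and regrip it centred and higher. Then only the fingertips touch, near the ball's equator, which gives little twisting friction and a longer lever.

Request:
play_rows(motion=[{"x": 12, "y": 0, "z": 0, "twist": 0, "claw": 45}, {"x": 30, "y": 0, "z": 2, "twist": 0, "claw": 45}, {"x": 42, "y": 0, "z": 6, "twist": 0, "claw": 45}, {"x": 45, "y": 0, "z": 9, "twist": 0, "claw": 45}, {"x": 45, "y": 0, "z": 11, "twist": 0, "claw": 45}, {"x": 45, "y": 0, "z": 12, "twist": 0, "claw": 45}, {"x": 45, "y": 0, "z": 12, "twist": 0, "claw": 70}, {"x": 45, "y": 0, "z": 12, "twist": 0, "claw": 75}, {"x": 45, "y": 0, "z": 12, "twist": 0, "claw": 75}, {"x": 45, "y": 0, "z": 12, "twist": 0, "claw": 75}])

```text
time_s: 8.45
position: [563.0, -70.0, 17.8]
tool_rot: [0.705, 0.709, 0.003, 0.001]
ft_force: [-0.4, -0.9, -0.3]
width: 75.2
```

```bash
python3 tilt.py
```

```text
t 8.45 [563.  -70.   17.8] 75.2 [-0.4 -0.9 -0.3]
569 ball [564.4 -60.6  29.8] tilt deg -1.1 mid [564.4 -60.6  27.8] rim [ 5.644e+02 -6.120e+01 -2.000e-01] res 0.92
```

Request:
play_rows(motion=[{"x": 3, "y": 1, "z": -6, "twist": 0, "claw": 75}, {"x": 7, "y": 1, "z": -12, "twist": 0, "claw": 75}, {"x": 9.5, "y": 1, "z": -17, "twist": 0, "claw": 75}, {"x": 9.5, "y": 1, "z": -17, "twist": 0, "claw": 75}, {"x": 9.5, "y": 1, "z": -17, "twist": 0, "claw": 45}, {"x": 9.5, "y": 1, "z": -17, "twist": 0, "claw": 45}, {"x": 9.5, "y": 1, "z": -17, "twist": 0, "claw": 45}, {"x": 9.5, "y": 1, "z": -17, "twist": 0, "claw": 45}, {"x": 9.5, "y": 1, "z": -17, "twist": 0, "claw": 45}, {"x": 9.5, "y": 1, "z": -17, "twist": 0, "claw": 45}])

```text
time_s: 9.5
position: [563.7, -60.5, 35.2]
tool_rot: [0.705, 0.709, 0.003, 0.001]
ft_force: [-2.7, 0.6, 6.8]
width: 45.7
```

Request:
play_rows(motion=[{"x": 0, "y": 0, "z": -5, "twist": 0, "claw": 45}, {"x": 0, "y": 0, "z": -13, "twist": 0, "claw": 45}, {"x": 0, "y": 0, "z": -20, "twist": 0, "claw": 45}, {"x": 0, "y": 0, "z": -20, "twist": 0, "claw": 45}, {"x": 0, "y": 0, "z": -20, "twist": 0, "claw": 45}])

```text
time_s: 10.0
position: [563.7, -60.5, 55.4]
tool_rot: [0.705, 0.709, 0.003, 0.001]
ft_force: [-0.3, -0.6, -1.8]
width: 45.9
```

```bash
python3 tilt.py
```

```text
t 10.0 [563.7 -60.5  55.4] 45.9 [-0.3 -0.6 -1.8]
539 ball [564.5 -61.5  17.9] tilt deg 178.5 mid [564.5 -61.4  19.9] rim [564.5 -60.7  47.9] res 0.88
```

```bash
python3 look.py s6
python3 - <<'E'
import cv2;from h import *
I=manip.get_image("wrist");cv2.imwrite("pics/w6.png",I["pixels"][130:420])
b=cv2.imread("pics/s6.png");a=cv2.imread("pics/w6.png");a=cv2.resize(a,(600,311))[:311]
cv2.imwrite("pics/c6.png",np.vstack([cv2.resize(b,(384,288)),cv2.resize(a,(384,199))]) if 0 else np.hstack([cv2.resize(b,(400,300)),cv2.resize(a,(400,300))]))
E
```

```text
[563.5 -60.5  55.2] 45.84351612751167 [-0.  -0.  -1.8]
```

View pics/c6.png

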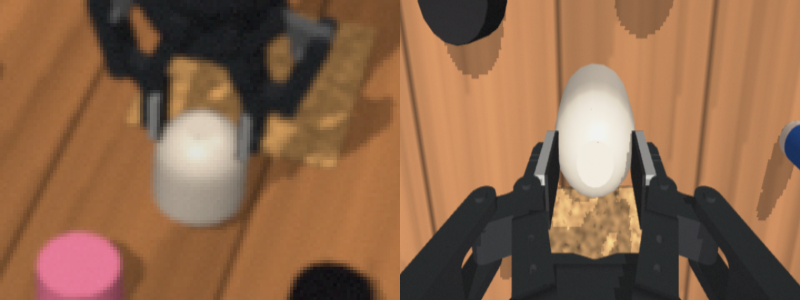

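The tips now hold the cup near the ball's equator, and it is still upside down (the capsule fit is ambiguous end-for-end: really ball z≈48). I'll lower it and push it against the mat edge again.

Request:
play_rows(motion=[{"x": -6, "y": 0, "z": 6, "twist": 0, "claw": 45}, {"x": -14, "y": 0, "z": 13, "twist": 0, "claw": 45}, {"x": -20, "y": 0, "z": 17, "twist": 0, "claw": 45}, {"x": -24, "y": 0, "z": 18, "twist": 0, "claw": 45}, {"x": -26, "y": 0, "z": 18, "twist": 0, "claw": 45}, {"x": -28, "y": 0, "z": 18, "twist": 0, "claw": 45}, {"x": -30, "y": 0, "z": 18, "twist": 0, "claw": 45}])

```text
time_s: 10.85
position: [563.7, -90.6, 37.1]
tool_rot: [0.705, 0.709, 0.003, 0.001]
ft_force: [-0.1, 0.3, -1.5]
width: 45.9
```

Request:
play_rows(motion=[{"x": -2, "y": 0, "z": 0, "twist": 0, "claw": 45}, {"x": -4, "y": 0, "z": -1, "twist": 0, "claw": 45}, {"x": -5, "y": 0, "z": -2, "twist": 0, "claw": 45}, {"x": -6, "y": 0, "z": -3, "twist": 0, "claw": 45}])

```text
time_s: 11.25
position: [563.8, -96.5, 40.2]
tool_rot: [0.705, 0.709, 0.003, 0.001]
ft_force: [0.2, 1.7, -1.8]
width: 45.5
```

```bash
sed -i 's/for g in(0,.8,1.6,2.4))/for g in(0,.8,1.6,2.4,3.1))/; s/+\[0,8,8\]/+[0,0,-5]/; s/np.clip(v@a,0,32)/np.clip(v@a,0,60)/' tilt.py; sed -i 's/return np.linalg.norm(v-t\[:,None\]\*a,axis=1)-28/return np.where(v@a>32,4,np.linalg.norm(v-t[:,None]*a,axis=1)-28)/' tilt.py; python3 tilt.py
```

```text
t 11.25 [563.8 -96.5  40.2] 45.5 [ 0.2  1.7 -1.8]
546 ball [564.8 -95.3  34.4] tilt deg 3.5 mid [564.8 -95.1  32.4] rim [564.8 -93.4   4.4] res 0.91
```

It is rotating (3.5° at only 1.7 N). I'll continue the arc with less lift.

Request:
play_rows(motion=[{"x": -1, "y": 0, "z": 1, "twist": 0, "claw": 45}, {"x": -3, "y": 0, "z": 1, "twist": 0, "claw": 45}, {"x": -5, "y": 0, "z": 0, "twist": 0, "claw": 45}, {"x": -6.5, "y": 0, "z": -1, "twist": 0, "claw": 45}])

```text
time_s: 11.7
position: [564.0, -103.2, 41.6]
tool_rot: [0.705, 0.709, 0.003, 0.001]
ft_force: [-1.0, 2.9, 1.8]
width: 45.1
```

```bash
python3 tilt.py
```

```text
t 11.7 [ 564.  -103.2   41.6] 45.1 [-1.   2.9  1.8]
533 ball [564.7 -99.9  35.3] tilt deg 12.6 mid [564.7 -99.5  33.4] rim [564.7 -93.4   6.1] res 1.01
```

Request:
play_rows(motion=[{"x": -2, "y": 0, "z": -0.5, "twist": 0, "claw": 43}, {"x": -4, "y": 0, "z": -1, "twist": 0, "claw": 43}, {"x": -6, "y": 0, "z": -2, "twist": 0, "claw": 43}, {"x": -8, "y": 0, "z": -3, "twist": 0, "claw": 43}])

```text
time_s: 12.15
position: [564.5, -111.9, 45.2]
tool_rot: [0.705, 0.709, 0.003, 0.002]
ft_force: [0.5, 2.2, 3.6]
width: 43.6
```

```bash
python3 tilt.py
```

```text
t 12.15 [ 564.5 -111.9   45.2] 43.6 [0.5 2.2 3.6]
555 ball [ 565.3 -105.5   37.9] tilt deg 22.6 mid [ 565.3 -104.7   36. ] rim [565.3 -93.9  10.2] res 0.97
```

Now 23°, and the rim corner is pivoting at the mat edge as planned. Past about 34° the mass centre carries it over. Continuing.

Request:
play_rows(motion=[{"x": -2, "y": 0, "z": 0, "twist": 0, "claw": 43}, {"x": -5, "y": 0, "z": -1, "twist": 0, "claw": 43}, {"x": -7.5, "y": 0, "z": -1, "twist": 0, "claw": 43}, {"x": -10, "y": 0, "z": -1.5, "twist": 0, "claw": 43}])

```text
time_s: 12.6
position: [565.4, -122.8, 47.8]
tool_rot: [0.706, 0.709, 0.004, 0.003]
ft_force: [-0.4, 0.9, 9.5]
width: 43.3
```

```bash
python3 tilt.py
```

```text
t 12.6 [ 565.4 -122.8   47.8] 43.3 [-0.4  0.9  9.5]
512 ball [ 565.9 -113.    39.9] tilt deg 34.6 mid [ 565.9 -111.9   38.3] rim [565.9 -96.   15.2] res 1.07
```

Request:
play_rows(motion=[{"x": -3, "y": 0, "z": 0, "twist": 0, "claw": 43}, {"x": -6, "y": 0, "z": 0, "twist": 0, "claw": 43}, {"x": -9, "y": 0, "z": 0, "twist": 0, "claw": 43}, {"x": -11, "y": 0, "z": 0, "twist": 0, "claw": 43}])

```text
time_s: 13.05
position: [565.6, -134.9, 47.8]
tool_rot: [0.706, 0.708, 0.003, 0.004]
ft_force: [1.1, -0.5, 3.5]
width: 43.3
```

```bash
python3 tilt.py
```

```text
t 13.05 [ 565.6 -134.9   47.8] 43.3 [ 1.1 -0.5  3.5]
401 ball [ 566.1 -113.    35.1] tilt deg -475.4 mid [ 566.1 -114.8   36. ] rim [ 566.1 -140.1   48. ] res 1.28
```

```bash
python3 look.py s7
```

```text
[ 565.6 -135.    47.7] 43.05550640464533 [ 1.2 -1.5  4. ]
```

View pics/s7.png

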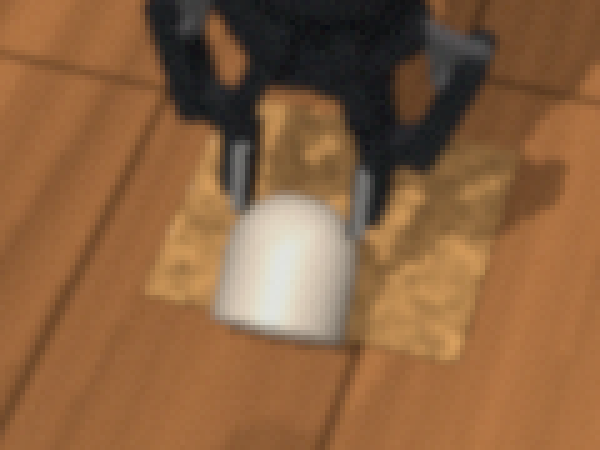

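The cup is tilted about 50°, base towards the mat, with the pads on the dome. I'll lower it forward.

Request:
play_rows(motion=[{"x": -3, "y": 0, "z": 1, "twist": 0, "claw": 43}, {"x": -5, "y": 0, "z": 3, "twist": 0, "claw": 43}, {"x": -7, "y": 0, "z": 6, "twist": 0, "claw": 43}, {"x": -9, "y": 0, "z": 9, "twist": 0, "claw": 43}])

```text
time_s: 13.55
position: [566.2, -144.6, 39.2]
tool_rot: [0.706, 0.708, 0.003, 0.004]
ft_force: [-0.5, 0.6, -0.2]
width: 42.9
```

```bash
sed -i 's/c0=s\["position"\]+\[0,0,-5\]/c0=s["position"]+[0,14,-8]/; s/(0,.8,1.6,2.4,3.1)/(.8,1.1,1.5)/; s/hs\[...,2\]>110/hs[...,2]>90/' tilt.py; python3 tilt.py; python3 look.py s8
```

```text
t 13.55 [ 566.2 -144.6   39.2] 42.9 [-0.5  0.6 -0.2]
526 ball [ 564.6 -115.5   33.5] tilt deg 803.7 mid [ 564.6 -113.5   33.3] rim [564.6 -85.7  30.2] res 1.77
[ 565.5 -144.4   38.2] 42.84538975960627 [-1.3 -1.4  2.3]
```

View pics/s8.png

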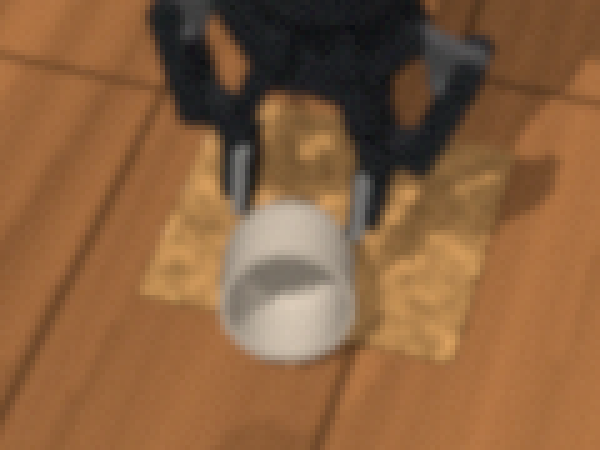

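The cup lies on its side on the mat edge, mouth towards +y. I'll release it so that it rights itself; if it ends badly placed I can regrip it mouth up.

Request:
play_rows(motion=[{"x": 0, "y": 0, "z": 0, "twist": 0, "claw": 85}, {"x": 0, "y": 0, "z": 0, "twist": 0, "claw": 85}, {"x": 0, "y": 0, "z": 0, "twist": 0, "claw": 85}, {"x": 0, "y": 0, "z": 0, "twist": 0, "claw": 85}, {"x": 0, "y": 0, "z": 0, "twist": 0, "claw": 85}, {"x": 0, "y": 0, "z": 0, "twist": 0, "claw": 85}, {"x": 0, "y": 0, "z": 0, "twist": 0, "claw": 85}, {"x": 0, "y": 0, "z": 0, "twist": 0, "claw": 85}, {"x": 0, "y": 0, "z": 0, "twist": 0, "claw": 85}, {"x": 0, "y": 0, "z": 0, "twist": 0, "claw": 85}])

```text
time_s: 14.65
position: [565.4, -144.1, 38.3]
tool_rot: [0.706, 0.708, 0.003, 0.003]
ft_force: [-0.1, -0.1, 1.0]
width: 84.8
```

Request:
play_rows(motion=[{"x": 0, "y": 0, "z": 0, "twist": 0, "claw": 85}, {"x": 0, "y": 0, "z": 0, "twist": 0, "claw": 85}, {"x": 0, "y": 0, "z": 0, "twist": 0, "claw": 85}, {"x": 0, "y": 0, "z": -10, "twist": 0, "claw": 85}, {"x": 0, "y": 0, "z": -30, "twist": 0, "claw": 85}, {"x": 0, "y": 0, "z": -60, "twist": 0, "claw": 85}, {"x": 0, "y": 0, "z": -90, "twist": 0, "claw": 85}, {"x": 0, "y": 0, "z": -120, "twist": 0, "claw": 85}, {"x": 0, "y": 0, "z": -140, "twist": 0, "claw": 85}, {"x": 0, "y": 0, "z": -140, "twist": 0, "claw": 85}])

```text
time_s: 15.65
position: [565.7, -144.5, 182.2]
tool_rot: [0.706, 0.708, 0.005, 0.006]
ft_force: [-0.0, -0.1, -0.0]
width: 85.0
```

Run:
```python
from h import *
s=manip.sense();I=manip.get_image("wrist");W=world(I,s)
hs=cv2.cvtColor(I["pixels"],cv2.COLOR_BGR2HSV)
S=manip.get_image("side"); V=world(S); b=S["pixels"][130:250,250:390]
cv2.imwrite("pics/c9.png",np.hstack([cv2.resize(b,(420,360),interpolation=3),cv2.resize(I["pixels"],(380,360))]))
for n,w,im in(("w",W,I),("s",V,S),):
    h=cv2.cvtColor(im["pixels"],cv2.COLOR_BGR2HSV)
    m=(w[...,2]>10)&(w[...,2]<75)&(abs(w[...,0]-563)<60)&(abs(w[...,1]+150)<75)&(h[...,1]<70); q=w[m]
    if len(q): print(n,len(q),np.percentile(q,[1,50,99],axis=0).round(1).tolist())
print(s["position"],s["width"],s["ft_force"])
```

```text
w 3661 [[550.1, -188.1, 20.2], [576.6, -169.0, 32.2], [601.5, -134.7, 60.7]]
s 656 [[549.4, -190.1, 20.5], [576.2, -154.8, 44.1], [600.8, -134.7, 61.5]]
[ 565.65242833 -144.48111467  182.23712979] 85.00422079212866 [-0.04175607 -0.1262337  -0.03465908]
```

View pics/c9.png

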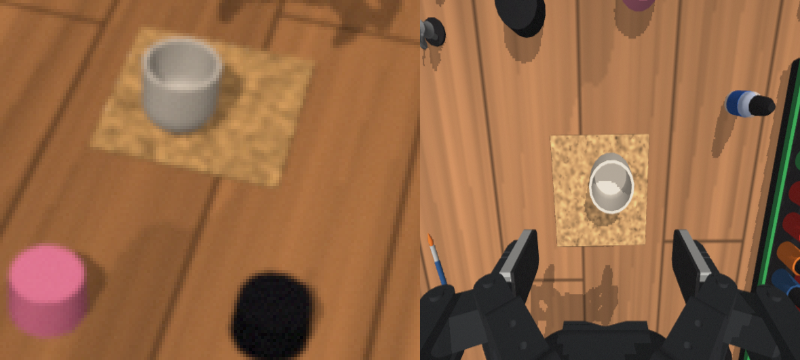

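The cup stands mouth up on the mat at about (575,-162), well inside it. I'll let it settle, then check once more.

Request:
play_rows(motion=[{"x": 0, "y": 0, "z": 0, "twist": 0, "claw": 85}, {"x": 0, "y": 0, "z": 0, "twist": 0, "claw": 85}, {"x": 0, "y": 0, "z": 0, "twist": 0, "claw": 85}, {"x": 0, "y": 0, "z": 0, "twist": 0, "claw": 85}, {"x": 0, "y": 0, "z": 0, "twist": 0, "claw": 85}, {"x": 0, "y": 0, "z": 0, "twist": 0, "claw": 85}, {"x": 0, "y": 0, "z": 0, "twist": 0, "claw": 85}, {"x": 0, "y": 0, "z": 0, "twist": 0, "claw": 85}, {"x": 0, "y": 0, "z": 0, "twist": 0, "claw": 85}, {"x": 0, "y": 0, "z": 0, "twist": 0, "claw": 85}])

```text
time_s: 16.75
position: [564.2, -144.1, 178.9]
tool_rot: [0.706, 0.708, 0.004, 0.004]
ft_force: [0.3, -1.0, 0.6]
width: 85.1
```

```bash
cat > fin.py <<'E'
from h import *
s=manip.sense()
def box(w,im,x,y,r,lo,hi):
    h=cv2.cvtColor(im["pixels"],cv2.COLOR_BGR2HSV); return w[(w[...,2]>lo)&(w[...,2]<hi)&(np.hypot(w[...,0]-x,w[...,1]-y)<r)&(h[...,1]<70)]
for n in("wrist","side"):
    im=manip.get_image(n);w=world(im,s); q=box(w,im,575,-162,60,56.5,66); A=np.c_[q[:,:2]-q[:,:2].mean(0),np.ones(len(q))]; c=np.linalg.lstsq(A,q[:,2],rcond=None)[0]
    (x,y),r=cv2.minEnclosingCircle(q[:,:2].astype('float32')); print(n,len(q),"rim centre",round(x,1),round(y,1),"r",round(r,1),"top",np.median(q[:,2]).round(1),"tilt",np.degrees(np.arctan(np.hypot(*c[:2]))).round(1))
    if n=="side":
        for nm,x,y,h in(("tumbler",432,202,78),("pot",579,121,38)):
            q=box(w,im,x,y,60,h-12,h+5); print(nm,np.percentile(q,[2,50,98],axis=0).round(0).tolist())
E
python3 fin.py; python3 fin.py | grep wrist
```

```text
wrist 822 rim centre 575.9 -162.3 r 28.2 top 59.5 tilt 0.1
side 130 rim centre 577.6 -161.8 r 29.9 top 59.2 tilt 0.2
tumbler [[409.0, 176.0, 68.0], [433.0, 202.0, 75.0], [457.0, 225.0, 77.0]]
pot [[560.0, 98.0, 27.0], [581.0, 122.0, 34.0], [603.0, 142.0, 37.0]]
wrist 831 rim centre 575.8 -162.3 r 28.1 top 59.5 tilt 0.2
```

```bash
python3 -c "from station import manip; print(manip.finish_job())"
```

```text
the job is handed in; nothing more can be done
None
```

The rinse cup stands mouth up on the cork mat, and the job was handed in at about 17 s on the robot's clock.

**What I did:** I lifted the domed cup, well above the required height, and carried it to the mat. There I tipped it in the fingers against the mat's fixed edge until it lay on its side. I then let go at mat height, and it rolled and righted itself. The first try, with a low grip, slid over the mat edge without tilting. I set the cup down and regripped it higher, and that worked.

**Last checks:**
- **Cup:** the rim centre is at about (576, -162), some 15 mm and 28 mm from the mat's centre. The rim is at 59.5 mm, tilt is under 1°, and the position did not change between two looks about 0.2 s apart.
- **Tumbler and pot:** both are still upside down, within about 2 mm of where they began.
- **Gripper:** it is open and about 180 mm up, touching nothing.

**Checks that failed or disagreed:** my tilt estimate from depth became unreliable beyond about 35°, so I judged the last part of the tipping from pictures. The wrist and side cameras differ by about 2 mm on the rim centre, which is within calibration.

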